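# Clamp the core-temperature probe in the check stand

### The arm

A 6-joint arm with a two-finger parallel gripper is mounted at the origin on the work surface. World frame = base frame: x ahead of the robot, y to its left, z up, the work surface at z = 0. Lengths are in mm, angles in rad, forces in N, time in s.
With the tool pointing down it reaches from about 275 to 1000 mm from the base axis. Payload 8.4 kg.
Tool frame: the origin (TCP) lies midway between the tips of the shut fingers; the grasp point (between the pads) lies r.grip_point_offset behind it (r.grip_point_offset is the distance from the TCP to the grasp point, in mm); z points along the fingers, y is the direction in which the jaws open and shut (so a half turn about z gives the same grasp; the last joint's range is limited). The gripper opens to 85 mm and grips with 20 to 120 N. Pads are 22 mm wide; open, the fingers measure 114 mm over their backs; the gripper's body (76 mm by 85 mm) begins 54 mm behind the grasp point. The pads swing forward as they close: fully open they stand 13 mm farther back than shut.
Start: joints at [1.104, 0.353, 1.633, -0, 1.155, -0.002], TCP at [280.152, 558.698, 231.281] pointing down, gripper open.
Joint ranges: [-2.63, 2.63], [-0.92, 2.1], [0.06, 2.66], [-1.3, 4.44], [0, 2.69], [-3.02, 3.02]. Speed limits (rad/s): [2.22, 2.22, 2.79, 3.14, 3.14, 3.14].

### API

Orientations are given as [roll, pitch, yaw] about the fixed x, y, z axes, in that order (R = Rz(yaw) Ry(pitch) Rx(roll)).
In Python, from rig import r gives the robot as it stands.
- The arm moves only by the tool move_arm, never from a script. Its argument "targets" is one flat list of numbers, 5 for each row, row after row: the gripper's target within -1 to 1 (fully open at 1, half-way at 0, shut at -1), then the shift along the tool's x, y, z in cm, then the turn about the tool's z in degrees. In form: [gripper, tx, ty, tz, turn, gripper, tx, ty, tz, turn, ...]. A call has 1 to 10 rows; each row is the pose to reach, as a shift and turn from the pose commanded when the call began, along the tool's axes at that moment; what a row does not reach only later rows make up. A row lasts 1/10 s, in which the tool goes at most 50 mm and 8.59 degrees, less where a joint would pass 70% of its speed; a pose out of reach is approached as far as the arm can. A call with a gripper value outside its range is refused whole. The fingers move at their own pace and stop on an object; "squeeze" is the grip in N (left out, the last holds). Time passes only in rows, so rows that repeat a pose let the fingers close. It gives the time, the measured TCP pose, the force and the opening at its end, in the units of the state.
- r.sense(): the state, without advancing time (a new reading comes with each control period).
- r.grab_frame(name): name is "scene" or "top"; returns a dict with "img" (384x512x3 uint8, blue, green, red), "K" (3x3 intrinsics, pixels), "world_to_cam" (4x4, takes a point from world to camera coordinates). Camera axes: x right, y down, z forward; pixel columns grow to the right and rows downward; lengths in mm; the calibration is good to about 2 mm. A picture is of the moment at which its call begins. There is no depth.
- r.sign_off(): hands the job in, once; it reports no verdict.
Trained networks look in a picture, given as the dict that the camera call returned (one of the last four; its "shot" number tells which), for a name from the list of things; names that differ only in an ending like _2 or _b are one class to them, and where a whole thing is asked for, a point or a joint stands for the part that bears it (a point fixed in the world has none). Each returns a list of dicts, best first, with "conf" (0 to 1); they miss things now and then, are a little off and sometimes report something else, mostly with a low value. They report only what shows in the picture. A call takes as long as a camera call. They do not tell look-alikes from the thing itself.
- r.outline_of(picture, thing): "region" (384x512 bool, what is visible of it).
- r.mark_of(picture, thing): "position" ([x, y, z] in mm, in world coordinates, good to about 4 mm: a listed point, or the origin of a listed thing).
The state is a dict: "clock": time; "qpos": joint angles; "qvel": joint speeds; "joint_efforts": joint torques, N m; "eef_pos": TCP position; "tcp_rot": TCP orientation; "contact_force": force on the tool from outside, world axes, zero at the start; "wrist_torque": the same for the moment, N m; "opening": opening from 0.0 (shut) to 1.0 (fully open).
Only numpy, scipy, OpenCV 4.12 (cv2) and the standard library are available. Lean on these libraries where they do the work, as an engineer would, in place of code of your own. Each camera call takes 0.05 s, during which the arm holds its last target.

### The job

Take the probe with the square grip out of the white rack and push its shank straight down through the collet of the check stand until the tip is fully home at the bottom of the bore. Then turn the collet nut clockwise (seen from above) until all three jaws grip the shank firmly, without over-tightening, and let go. Press gently enough not to hammer the tip, and leave the round-headed spare probe and the other things where they are.

Things in the scene. Friction and masses are not known exactly. Their poses are not given: they have to be found in the camera images.
- probe: The probe to clamp: loose, 70 to 120 g, upright, tip down, in one of the rack's two holes. Steel shank 10 mm in diameter, 80 mm long, its last 6 mm tapered to a flat 5 mm tip; on top a black SQUARE grip 20 x 20 mm, 30 mm tall. Origin: centre of the flat tip; z runs up to the grip, which spans z = 80 to 110 mm; x and y are square to the grip's faces.
- spare: Bystander: a spare probe of the same shank and height in the rack's other hole, with a ROUND flat-topped black grip 34 mm in diameter and 30 mm tall. Origin at its tip, z up.
- rack: White plastic block 60 x 150 x 50 mm (x, y, z), fixed. Two blind holes 12.5 mm wide and 45 mm deep at y = -45 and +45 mm; a probe standing in one shows its shank for 35 mm above the block, then the grip. Origin: centre of the underside.
- stand: Check stand, fixed: dark steel base plate 130 x 100 x 12 mm, on it an aluminium stem 34 mm in diameter up to 80 mm height, and above that the knurled collet nut. Origin: centre of the plate's underside, on the axis of the vertical bore; z up.
- seat_top (a point): Centre of the flat bottom of the bore, 30 mm above the stand's underside, on its axis. Fully home: the tip stands on it; the square grip then spans 4 to 34 mm above the nut's top.
- seat: The brass button that is the bottom of the bore; origin as the stand's. The tip may press on it with up to 45 N; a push of about 18 N is enough to tell that the tip has arrived.
- nut_grip (a point): On the bore's axis at mid-height of the collet nut (94 mm height); does not turn with it. The nut is a knurled round steel ring of 50 mm outside diameter, from 82 to 106 mm height, its mouth 26 mm wide, free all round. It turns in place about the vertical (neither rises nor sinks); clockwise from above tightens. It stays where it is left.
- jaw_a: One of three equal dark steel sprung jaws in the nut's mouth, 84 to 102 mm height, 120 degrees apart, tops sloped to lead in. They close by 4 mm per rad of the nut; at the start they leave an opening 12.6 to 20.6 mm wide. Origin moves with the jaw along its x axis (outward from the bore's axis); the gripping face lies at x = 10.3 mm, z = 0 to 11 mm.
- jaw_b: The second jaw, as jaw_a.
- jaw_c: The third jaw, as jaw_a.
- carton: Bystander: plain brown carton 110 x 140 x 80 mm. Origin: centre of underside.
- spray: Bystander: grey jar 64 mm in diameter, 150 mm tall, white cap. Origin: centre of underside.
- crate: Bystander: grey open crate 160 x 200 x 80 mm, heavy, fixed. Origin: centre of underside.
- bore_mouth (a point): Centre of the bore's mouth at 80 mm height, under the jaws. It is 20 mm wide there, narrowing to 12 mm at 72 mm height and below, down to 30 mm. At 50 mm height two sprung rubber wipers drag on the shank: the tip takes a push of about 5 to 10 N to pass them, then the shank slides with less; its own weight does not carry it home.
- nut_top (a point): Centre of the nut's top, 106 mm height. The nut starts at an unknown angle and needs 0.33 to 1.33 rad until the jaws touch. Free, it drags with 0.4 N m (turning; at rest the drag may act either way); past touching, torque climbs 0.48 N m per rad, each jaw's grip 40 N per rad. Right: a climb of 0.2 N m (17 N a jaw). 0.1 N m is loose; 0.38 N m is over-tight (32 N).
Things that resemble listed ones, but are neither listed nor needed, are in the scene too. Several things have the shape of the stand; the one meant has the colours described above.

How it is judged (in metres and radians):
On the way, in this order (a step that is already met when the one before it is completed fails the run):
1. the probe's tip is home on the bottom of the bore (within 2 mm) (z of probe in the frame of seat_top below 0.002 m and horizontal distance between probe and seat_top below 0.003 m and angle between probe's own z axis and vertical below 0.07 rad), for 0.2 s.
2. all three jaws grip the shank with more than 8 N each (contact force between each of jaw_a, jaw_b, jaw_c and probe above 8 N), for 0.2 s.
At the end, for the whole second after the job is handed in: The square-headed probe stands upright in the collet (within 4 degrees), at rest, its tip within 2 mm of the bottom of the bore and 3 mm of its axis, each of the three jaws pressing on its shank with more than 8 N (and never more than 32 N) (all of step 1 and all of step 2 and linear speed of probe below 0.01 m/s); the robot touches nothing.
It fails at once if the nut is over-tightened: a jaw presses on the probe with more than 32 N (contact force between any of jaw_a, jaw_b, jaw_c and probe above 32 N).
It fails at once if the tip is hammered on the bottom of the bore: more than 45 N (contact force between seat and probe above 45 N).
It fails at once if the spare probe, carton or jar is moved by more than 30 mm (distance of any of spare, carton, spray from where it was at the start of the episode above 0.03 m).
It also fails if it takes over 72 s, if anything falls off the work surface, if the arm or the gripper's body presses on something with over 40 N, if the wrist force passes 120 N, or if a joint passes its speed limit or range.

## Working session

There is one attempt and no reset: what is moved stays moved. The work goes in short steps, Python scripts to look and compute and a tool call to move; the robot and the scene stay as the last step left them, time stands still between calls to the robot, and variables do not carry over. Pictures are saved under pics/ and viewed, and the job is handed in when it is done.

Besides the shell and the picture viewer there is one more tool, called after "Call:" in YAML: its name, and indented under it one key for each argument. move_arm: Moves the arm, as the interface text tells. Its arguments: {"type":"object","properties":{"targets":{"type":"array","items":{"type":"number"}},"squeeze":{"type":"number"}},"required":["targets"]}

```bash
ls; mkdir -p pics
python3 - <<'E'
from rig import r
import cv2
print(r.sense(), r.grip_point_offset)
for n in ("scene","top"):
    f=r.grab_frame(n); cv2.imwrite(f"pics/{n}0.png",f["img"]); print(n,f["K"].tolist(),f["world_to_cam"].round(3).tolist())
    for t in ("probe","spare","rack","stand","nut_top","jaw_a","seat_top"):
        print(t,[( [round(float(v)) for v in d["position"]],round(d["conf"],2)) for d in r.mark_of(f,t)])
E
```

```text
pics
{'clock': 0.0, 'qpos': array([ 1.10361369e+00,  3.53664032e-01,  1.63414447e+00,  3.86269858e-05,
        1.15520424e+00, -2.38154834e-03]), 'qvel': array([-0.00209172, -0.00124013, -0.00141083,  0.00097626, -0.00074311,
       -0.00038328]), 'joint_efforts': array([ 2.06923673e-03, -6.05244827e+01, -3.42051923e+01,  1.81638256e-04,
        9.30861424e-03,  3.60997956e-05]), 'eef_pos': array([279.91365344, 558.27197641, 230.54734191]), 'tcp_rot': array([-3.14017265e+00, -3.86986851e-05,  2.67677592e+00]), 'contact_force': array([ 0.29351174, -0.59004676, -0.29677797]), 'wrist_torque': array([ 0.03927554,  0.01447889, -0.00038457]), 'opening': 1.0006580693851186} 18.700000000000003
scene [[378.45777660682893, 0.0, 263.94321165050974], [0.0, 378.45777660682893, 190.8989234209773], [0.0, 0.0, 1.0]] [[0.205, 0.979, 0.013, -50.266], [0.842, -0.169, -0.513, -433.202], [-0.5, 0.116, -0.858, 1517.523], [0.0, 0.0, 0.0, 1.0]]
probe [([478, 74, 2], 0.44)]
spare [([443, 159, 6], 0.58)]
rack [([454, 114, -2], 0.67), ([680, 415, 1], 0.56)]
stand [([318, -201, 0], 0.84), ([505, -236, 0], 0.73), ([683, -119, 2], 0.69), ([542, -589, -3], 0.62)]
nut_top [([498, -401, 105], 0.86), ([542, -590, 110], 0.79), ([504, -227, 106], 0.66), ([320, -202, 107], 0.66)]
jaw_a []
seat_top [([506, -233, -2], 0.31)]
top [[361.77314119144717, 0.0, 252.12269550444526], [0.0, 361.77314119144717, 187.11443098217825], [0.0, 0.0, 1.0]] [[-0.005, -1.0, 0.009, -84.593], [-0.989, 0.004, -0.146, 590.187], [0.146, -0.01, -0.989, 1283.506], [0.0, 0.0, 0.0, 1.0]]
probe []
spare [([703, -381, 0], 0.6), ([436, 158, 5], 0.56)]
rack [([456, 115, -2], 0.59)]
stand [([538, -589, 1], 0.97), ([506, -230, -4], 0.89), ([498, -400, -2], 0.86), ([321, -202, -2], 0.79), ([682, -120, -2], 0.56)]
nut_top [([506, -230, 104], 0.88), ([544, -593, 102], 0.8), ([320, -199, 107], 0.67), ([684, -119, 104], 0.59), ([497, -400, 104], 0.57)]
jaw_a [([456, 113, 2], 0.64)]
seat_top []
```

View pics/scene0.png

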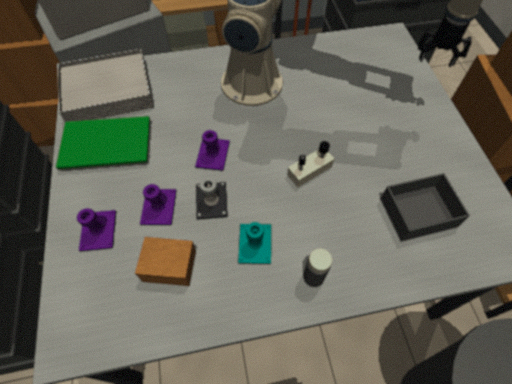

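View pics/top0.png

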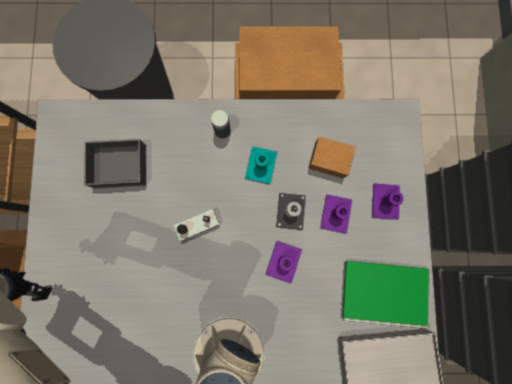

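Candidates: the stands are purple (211,150), (158,204) and (97,228), teal (255,243), and dark/aluminium (211,198) in the scene view. I choose the dark one. For the probe, the small head is at (303,160) and the large round head at (323,148), so I choose the small one. I'll check both in close crops.

Run:
```python
import cv2,numpy as np
s=cv2.imread("pics/scene0.png");t=cv2.imread("pics/top0.png")
def c(i,x,y,w=32): return cv2.resize(i[y-w:y+w,x-w:x+w],(390,290*390//290-100),interpolation=cv2.INTER_CUBIC)
a=np.vstack([np.hstack([c(s,311,160),c(s,211,198)]),np.hstack([c(t,197,224),c(t,291,210)])])
print(a.shape);cv2.imwrite("pics/crop0.png",a)
```

```text
(580, 780, 3)
```

View pics/crop0.png

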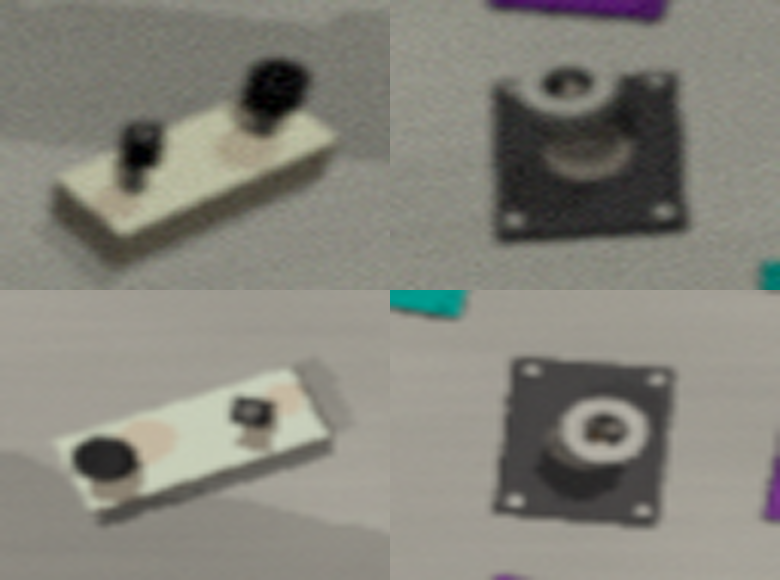

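The crops confirm it: the square black grip is at the scene crop's left (top view ≈ (206,218)), and the round spare is at the other hole. The dark plate with the light nut is the stand. Next I'll measure them precisely.

```bash
cat > h.py <<'E'
import numpy as np,cv2
from scipy.optimize import minimize
def proj(f,P):
    P=np.atleast_2d(P);M=f["world_to_cam"];c=P@M[:3,:3].T+M[:3,3];u=c@f["K"].T;return u[:,:2]/u[:,2:]
def box(x,y,yaw,sx,sy,z0,z1):
    c,s=np.cos(yaw),np.sin(yaw)
    return np.array([[x+c*a*sx/2-s*b*sy/2,y+s*a*sx/2+c*b*sy/2,z] for a in(-1,1) for b in(-1,1) for z in(z0,z1)])
def cyl(x,y,rad,z0,z1):
    t=np.linspace(0,2*np.pi,48,endpoint=False)
    return np.array([[x+rad*np.cos(a),y+rad*np.sin(a),z] for a in t for z in(z0,z1)])
S=8
def alpha(f,P,win):
    x0,y0,x1,y1=win
    h=cv2.convexHull(((proj(f,P)-[x0,y0]+.5)*S*16).astype(np.int32))
    m=np.zeros(((y1-y0)*S,(x1-x0)*S),np.uint8);cv2.fillConvexPoly(m,h,255,shift=4)
    return cv2.resize(m,(x1-x0,y1-y0),interpolation=cv2.INTER_AREA)/255.
def fit(f,mk,p0,meas,win,step):
    x0,y0,x1,y1=win;m=meas[y0:y1,x0:x1]
    g=lambda p:((cv2.GaussianBlur(alpha(f,mk(p),win),(0,0),.6)-m)**2).sum()
    p=np.array(p0,float)
    for k in(1,.3):
        sim=np.vstack([p]+[p+np.eye(len(p))[i]*step[i]*k for i in range(len(p))])
        o=minimize(g,p,method="Nelder-Mead",options=dict(initial_simplex=sim,xatol=.02,fatol=1e-4));p=o.x
    return p,o.fun/m.sum()
E
python3 - <<'E'
from rig import r
from h import *
fs={n:r.grab_frame(n) for n in("scene","top")}
for n,f in fs.items():
    g=cv2.cvtColor(f["img"],6).astype(float)
    w=lambda X,Y,Z,k:(lambda u:(int(u[0]-k),int(u[1]-k),int(u[0]+k),int(u[1]+k)))(proj(f,[X,Y,Z])[0])
    # grip: dark
    a=np.clip((130-g)/100,0,1)
    best=min((fit(f,lambda p:box(p[0],p[1],p[2],20,20,85,115),(478,74,y),a,w(478,74,104,8),(5,5,.3)) for y in(-.4,0,.4,.8)),key=lambda q:q[1])
    print(n,"grip",best)
    win=w(455,114,30,32);x0,y0,x1,y1=win
    for o in r.outline_of(f,"rack")[:1]:
        m=o["region"].astype(float)
        print("rack",[fit(f,lambda p:box(p[0],p[1],p[2],60,150,0,50),(455,114,y),m,win,(6,6,.2)) for y in(.3,-.3)])
    b=np.clip((110-g)/50,0,1) 
    for o in r.outline_of(f,"stand"): 
        ys,xs=np.nonzero(o["region"])
        u=proj(f,[505,-232,20])[0]
        if np.hypot(xs.mean()-u[0],ys.mean()-u[1])<15:
            m=o["region"].astype(float);print("stand",len(xs))
            # plate darkness fit
    win=w(505,-232,12,26)
    sub=g[win[1]:win[3],win[0]:win[2]];print(sub.min(),np.median(sub))
    if n=="top":
        m=np.clip((125-g)/50,0,1)
    for nm in("stand","nut_top","nut_grip","bore_mouth","probe","seat_top"):
        print(nm,[( [round(float(v),1) for v in d["position"]],round(d["conf"],2)) for d in r.mark_of(f,nm) if np.hypot(d["position"][0]-505,d["position"][1]+232)<30 or nm=="probe"])
    # nut: bright ring
    nb=np.clip((g-110)/80,0,1)
    wn=w(505,-232,106,9)
    up=cv2.resize(g[wn[1]:wn[3],wn[0]:wn[2]].astype(np.uint8),None,fx=1,fy=1)
    print(up)
E
```

```text
scene grip (array([ 4.74697525e+02,  7.21898082e+01, -3.73945006e-01]), np.float64(0.08169388832973627))
rack [(array([4.54224811e+02, 1.14718261e+02, 3.95585864e-01]), np.float64(0.13677290713311793)), (array([4.54037025e+02, 1.14851383e+02, 3.93950028e-01]), np.float64(0.13682720018567274))]
stand 1165
24.0 134.0
stand [([507.2, -233.7, 0.7], 0.95)]
nut_top [([505.6, -227.9, 105.2], 0.7)]
nut_grip [([513.8, -231.7, 91.3], 0.69)]
bore_mouth [([505.5, -230.1, 82.5], 0.63)]
probe [([504.5, -228.6, 83.2], 0.48)]
seat_top []
[[142 138 142 146 141 144 136 137 140 136 138 140 135 136 139 140 136 142]
 [139 145 136 138 139 138 142 136 142 138 135 139 140 135 138 134 143 136]
 [143 140 144 138 138 142 140 139 137 140 137 138 138 139 137 136 141 138]
 [143 139 139 140 140 139 133 135 139 139 140 139 141 140 137 140 136 135]
 [138 138 142 134 142 137 139 139 134 138 142 142 143 137 139 139 135 139]
 [139 139 139 137 140 142 145 136 139 138 130 137 134 143 140 139 134 133]
 [143 143 145 139 136 145 139 132 113 110 110 118 123 130 140 143 138 139]
 [143 139 144 143 138 143 129 105  87  81  78  
[... 1922 characters left out ...]
123 164 170 148  97  66]
 [ 81  97 134 166 166 146  91  64  68  88 104 100 106 148 169 151 102  68]
 [ 90 103 135 166 166 144  82  57  64  78  90  88 102 147 169 152 109  73]
 [ 89  95 130 167 168 143  84  65  68  64  59  68 115 160 168 146  99  73]
 [ 83  85 116 156 169 158 125 107 117 104  75 103 146 170 168 140  84  69]
 [ 75  80  91 135 169 171 161 156 164 151 133 150 168 169 157 119  76  70]
 [ 67  85  82 110 152 168 173 173 174 171 170 170 169 167 140  88  70  70]
 [ 62  81  81  87 112 147 164 171 172 170 170 168 156 142 115  77  69  70]
 [ 45  62  77  81  87 107 130 146 151 147 144 137 121  90  78  70  69  72]
 [ 40  47  57  69  76  78  79  87  91  85  81  73  78  71  69  69  69  73]]
```

Run:
```python
from rig import r
from h import *
fs={n:r.grab_frame(n) for n in("scene","top")}
for n,f in fs.items():
    g=cv2.cvtColor(f["img"],6).astype(float)
    c=proj(f,[505,-232,20])[0].astype(int);x0,y0,x1,y1=c[0]-32,c[1]-32,c[0]+32,c[1]+32;win=(x0,y0,x1,y1)
    W=1-cv2.dilate(alpha(f,cyl(505,-232,30,12,110),win),np.ones((3,3)))
    hi=130 if n=="scene" else 150
    sat=cv2.cvtColor(f["img"],cv2.COLOR_BGR2HSV)[...,1]
    m=np.clip((hi-g)/(hi-70),0,1)[y0:y1,x0:x1]; m[sat[y0:y1,x0:x1]>120]=0
    # limit to near plate
    for yaw in(0,.15,-.15,1.57):
        gg=lambda p:(W*(cv2.GaussianBlur(alpha(f,box(p[0],p[1],p[2],130,100,0,12),win),(0,0),.6)-m)**2).sum()
        o=minimize(gg,[505,-232,yaw],method="Nelder-Mead",options=dict(initial_simplex=[[505,-232,yaw],[511,-232,yaw],[505,-226,yaw],[505,-232,yaw+.15]],xatol=.02,fatol=1e-3))
        print(n,"plate",o.x.round(2),round(o.fun,1),round(m.sum()))
    if n=="top":
        u=proj(f,[505,-232,106])[0].astype(int);k=9
        meas=np.clip((g-75)/85,0,1);meas[u[1]-4:u[1]+5,u[0]-4:u[0]+5]=1
        print(u,fit(f,lambda p:cyl(p[0],p[1],25,105.9,106),(505,-232),meas,(u[0]-k,u[1]-k-1,u[0]+k,u[1]+k-1),(5,5)))
    big=f["img"]
    for P,col in((cyl(505,-232,25,82,106),(0,0,255)),(box(472,72.5,-.4,20,20,85,115),(0,255,0)),(box(454,114,.4,60,150,0,50),(255,0,0))):
        pass
    p=proj(f,[472.5,72.7,100])[0].astype(int);print(g[p[1]-8:p[1]+9,p[0]-8:p[0]+9].astype(int))
```

```text
scene plate [ 5.0620e+02 -2.3055e+02 -1.1000e-01] 49.0 1087
scene plate [ 5.0618e+02 -2.3052e+02 -1.1000e-01] 49.0 1087
scene plate [ 5.0631e+02 -2.3053e+02 -1.1000e-01] 49.0 1087
scene plate [ 514.73 -229.7     1.75] 296.6 1087
[[118 117 122 120 122 118 117 119 120 116 121 113 119 120 119 114 115]
 [124 114 124 122 119 120 119 114 116 118 113 123 115 118 115 115 119]
 [116 124 119 124 120 120 116 117 111 115 119 114 112 120 116 118 128]
 [117 114 121 120 120 117 112 106  95  96  92  90 106 109 126 133 148]
 [123 121 118 117 119 110  93  76  72  72  64  70  87 116 138 155 171]
 [125 117 124 122 116 107  81  43  53  63  66  64  87 122 165 176 181]
 [121 119 123 120 117 102  65  39  48  63  57  56  83 141 174 180 181]
 [123 121 123 123 118  92  56  36  39  54  54  51  84 144 182 183 184]
 [123 125 119 124 113  87  51  16  26  33  36  34  85 143 174 185 182]
 [130 135 128 126 121  91  48  13  13  13  11  37  85 144 172 186 180]
 [138 139 138 149 139 107  53  19   4   8   4  34  98 150 179 182 181]
 [142 145 154 162 145 108  60  19   6   2   8  48 109 158 183 178 183]
 [156 162 175 171 1
[... 1144 characters left out ...]
201 198 175 113  75  88  86  68  59  93 151 183 186 188 191]
 [199 202 202 198 166  88  82 102  96  74  51 100 161 185 188 190 196]
 [201 202 202 199 164  82  76  97  89  66  49 104 166 188 189 195 199]
 [201 201 202 198 164  82  66  75  67  44  43  99 164 194 197 202 202]
 [202 202 202 201 180 143 116  80  67  49  60 104 162 198 200 201 201]
 [201 201 202 202 198 194 167 118 103  93 101 123 165 197 201 201 201]
 [200 202 201 202 202 198 175 134 128 127 128 147 179 198 203 202 202]
 [202 201 200 201 200 191 162 134 130 130 133 162 196 201 201 201 198]
 [201 201 202 201 199 181 144 133 131 130 136 164 197 202 198 191 175]
 [201 200 200 201 200 188 167 153 137 135 136 164 196 190 173 153 125]]
```

Run:
```python
from rig import r
from h import *
for n in("top","scene"):
    f=r.grab_frame(n);g=cv2.cvtColor(f["img"],6).astype(float)
    c=proj(f,[472.5,72.7,100])[0].astype(int);win=(c[0]-8,c[1]-7,c[0]+8,c[1]+8);x0,y0,x1,y1=win
    # top: background 200 grip 80 ; scene left bg 120/180
    m=np.clip((200-g)/115,0,1) if n=="top" else np.clip((118-g)/70,0,1)
    m=m[y0:y1,x0:x1]
    W=1-cv2.dilate(alpha(f,cyl(471.5,72.5,6,50,85),win),np.ones((3,3)))
    W=np.maximum(W,alpha(f,cyl(472,72.7,9,92,115),win))
    for yaw in(-.6,-.3,0,.3,.6):
        gg=lambda p:(W*(cv2.GaussianBlur(alpha(f,box(p[0],p[1],p[2],20,20,85,115),win),(0,0),.6)-m)**2).sum()
        o=minimize(gg,[472,72.5,yaw],method="Nelder-Mead",options=dict(initial_simplex=[[472,72.5,yaw],[476,72.5,yaw],[472,76,yaw],[472,72.5,yaw+.15]]))
        print(n,o.x.round(2),round(o.fun,2))
```

```text
top [ 4.7075e+02  7.3700e+01 -4.3000e-01] 8.63
top [ 4.7135e+02  7.3690e+01 -2.0000e-01] 8.41
top [ 4.7127e+02  7.3590e+01 -1.1000e-01] 8.4
top [4.7083e+02 7.3570e+01 3.2000e-01] 9.03
top [470.67  73.34   0.72] 8.69
scene [ 4.7282e+02  7.2770e+01 -3.8000e-01] 1.34
scene [ 4.7287e+02  7.2790e+01 -3.8000e-01] 1.34
scene [ 4.727e+02  7.291e+01 -3.800e-01] 1.34
scene [ 4.7296e+02  7.2780e+01 -3.8000e-01] 1.34
scene [472.92  72.74   1.19] 1.34
```

```bash
cat >> h.py <<'E'
from scipy.spatial.transform import Rotation as Ro
def rel(target,psi,pos=None,rpy=None):
    from rig import r
    s=r.sense();p=s["eef_pos"] if pos is None else np.array(pos);e=s["tcp_rot"] if rpy is None else rpy
    R=Ro.from_euler("xyz",e).as_matrix();d=R.T@(np.array(target)-p)/10
    t=np.degrees((e[2]-psi+np.pi)%(2*np.pi)-np.pi)
    print("shift cm",d.round(2),"turn",round(t,1),"at",p.round(1),np.round(e,3),"clock",round(s["clock"],2),"F",s["contact_force"].round(1),"T",s["wrist_torque"].round(2),"open",round(s["opening"],3),"q",s["qpos"].round(2))
E
python3 - <<'E'
from h import *
rel([472,73,200],1.27,[280.152,558.698,231.281],[-np.pi,0,2.677])
E
```

```text
shift cm [-38.91 -34.83   3.13] turn 80.6 at [280.2 558.7 231.3] [-3.142  0.     2.677] clock 1.9 F [-0.2 -0.  -0.1] T [0.03 0.01 0.06] open 0.999 q [ 1.1   0.35  1.63  0.    1.16 -0.  ]
```

Call:
move_arm:
  targets: [1,-38.9,-34.8,0,80.6,1,-38.9,-34.8,0,80.6,1,-38.9,-34.8,0,80.6,1,-38.9,-34.8,0,80.6,1,-38.9,-34.8,0,80.6,1,-38.9,-34.8,0,80.6,1,-38.9,-34.8,0,80.6,1,-38.9,-34.8,0,80.6,1,-38.9,-34.8,3.1,80.6,1,-38.9,-34.8,3.1,80.6]
  squeeze: 50

```text
clock: 2.9
eef_pos: [463.6, 94.7, 207.0]
tcp_rot: [3.14, -0.001, 1.265]
contact_force: [0.6, 1.3, -0.1]
opening: 0.996
```

Call:
move_arm:
  targets: [1,0,0,0,0,1,0,0,0,0,1,0,0,0,0]

```text
clock: 3.2
eef_pos: [462.6, 97.2, 206.9]
tcp_rot: [3.142, -0.0, 1.271]
contact_force: [-0.5, 0.5, 0.3]
opening: 1.002
```

Run:
```python
from h import *
from rig import r
rel([472,73,85],1.27)
f=r.grab_frame("scene");u=proj(f,[472,73,120])[0].astype(int);cv2.imwrite("pics/a1.png",cv2.resize(f["img"][u[1]-60:u[1]+60,u[0]-80:u[0]+80],(800,600),interpolation=2))
```

```text
shift cm [-2.04  1.61 12.19] turn 0.0 at [462.6  97.2 206.9] [ 3.142 -0.     1.271] clock 3.2 F [-0.5  0.5  0.3] T [0.03 0.02 0.02] open 1.002 q [0.2  0.14 1.97 0.   1.02 0.5 ]
```

View pics/a1.png

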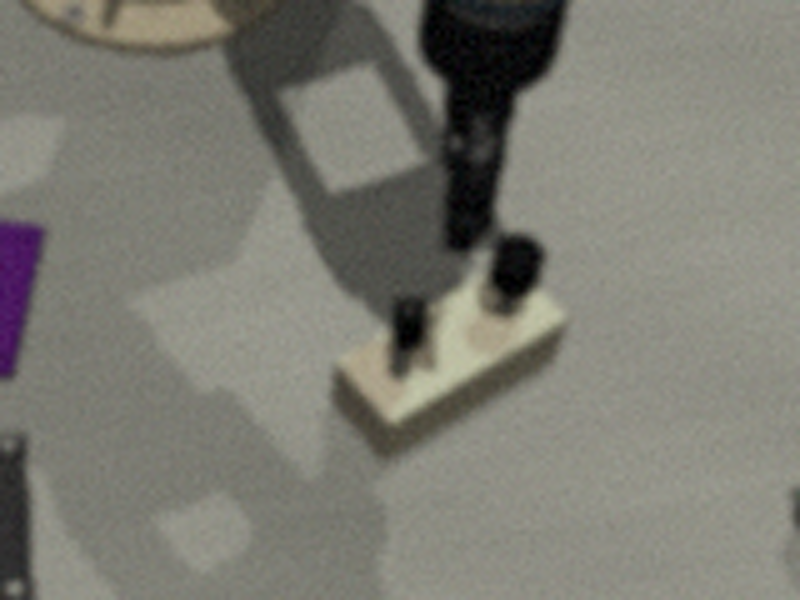

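The probe grip is at crop pixel (408,322), the spare's at (517,265), and the fingers are still short of them. Next I centre over the grip and descend.

Call:
move_arm:
  targets: [1,-2.0,1.6,0,0,1,-2.0,1.6,0,0,1,-2.0,1.6,3,0,1,-2.0,1.6,6,0,1,-2.0,1.6,8,0,1,-2.0,1.6,10,0,1,-2.0,1.6,11,0,1,-2.0,1.6,12,0,1,-2.0,1.6,12,0,1,-2.0,1.6,12,0]

```text
clock: 4.25
eef_pos: [472.3, 73.0, 87.1]
tcp_rot: [3.141, -0.0, 1.27]
contact_force: [-0.7, -0.3, 0.2]
opening: 1.002
```

Run:
```python
from h import *
from rig import r
rel([472,73,87],1.27)
for n in("scene","top"):
    f=r.grab_frame(n);u=proj(f,[472,73,100])[0].astype(int);cv2.imwrite(f"pics/a2{n}.png",cv2.resize(f["img"][u[1]-30:u[1]+30,u[0]-40:u[0]+40],(600,450),interpolation=2))
```

```text
shift cm [-0.01 -0.03  0.01] turn 0.0 at [472.3  73.   87.1] [ 3.141 -0.     1.27 ] clock 4.25 F [-0.7 -0.3  0.2] T [-0.    0.04  0.03] open 1.002 q [0.15 0.33 2.06 0.   0.75 0.45]
```

View pics/a2scene.png

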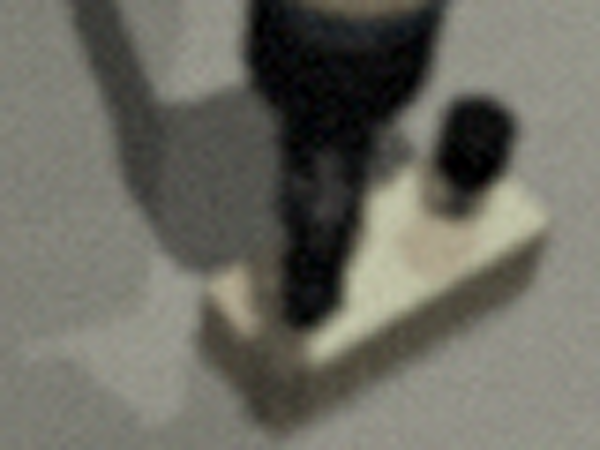

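View pics/a2top.png

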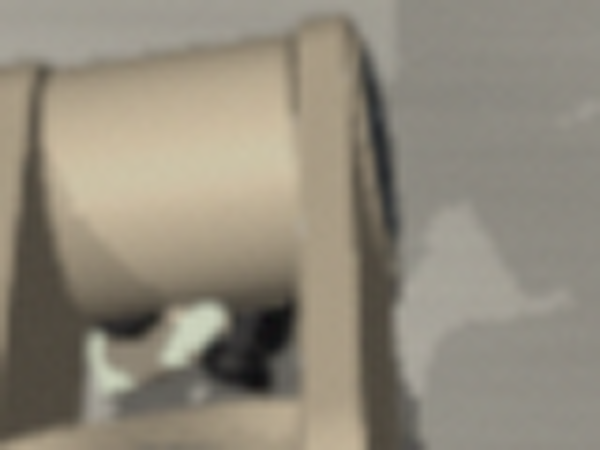

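The near finger hides the grip (crop ≈(315,280)). The spare at (475,150) is clear of the fingers. I'll close now.

Call:
move_arm:
  targets: [-1,0,0,0,0,-1,0,0,0,0,-1,0,0,0,0,-1,0,0,0,0,-1,0,0,0,0,-1,0,0,0,0,-1,0,0,0,0,-1,0,0,0,0]
  squeeze: 50

```text
clock: 5.15
eef_pos: [472.3, 72.7, 86.8]
tcp_rot: [3.141, -0.0, 1.27]
contact_force: [0.6, 0.3, 3.6]
opening: 0.225
```

Run:
```python
from h import *
rel([472,73,87],1.27)
```

```text
shift cm [ 0.02 -0.03 -0.02] turn 0.0 at [472.3  72.7  86.8] [ 3.141 -0.     1.27 ] clock 5.15 F [0.6 0.3 3.6] T [ 0.02 -0.02  0.04] open 0.225 q [0.15 0.33 2.06 0.   0.75 0.45]
```

Call:
move_arm:
  targets: [-1,0,0,-1,0,-1,0,0,-3,0,-1,0,0,-5,0,-1,0,0,-7.5,0,-1,0,0,-10,0,-1,0,0,-13,0,-1,0,0,-16,0,-1,0,0,-16,0,-1,0,0,-16,0]

```text
clock: 6.05
eef_pos: [471.9, 72.6, 247.1]
tcp_rot: [3.141, -0.0, 1.27]
contact_force: [-1.2, 0.8, -1.9]
opening: 0.225
```

Run:
```python
from h import *
from rig import r
rel([505,-230,247],0.8)
for n in("scene","top"):
    f=r.grab_frame(n);u=proj(f,[472,73,200])[0].astype(int);cv2.imwrite(f"pics/a3{n}.png",cv2.resize(f["img"][max(0,u[1]-45):u[1]+45,u[0]-60:u[0]+60],(800,600),interpolation=2))
```

```text
shift cm [-2.793e+01  1.212e+01  1.000e-02] turn 26.9 at [471.9  72.6 247.1] [ 3.141 -0.     1.27 ] clock 6.05 F [-1.2  0.8 -1.9] T [-0.06  0.02  0.03] open 0.225 q [ 0.15  0.1   1.92 -0.    1.12  0.45]
```

View pics/a3scene.png

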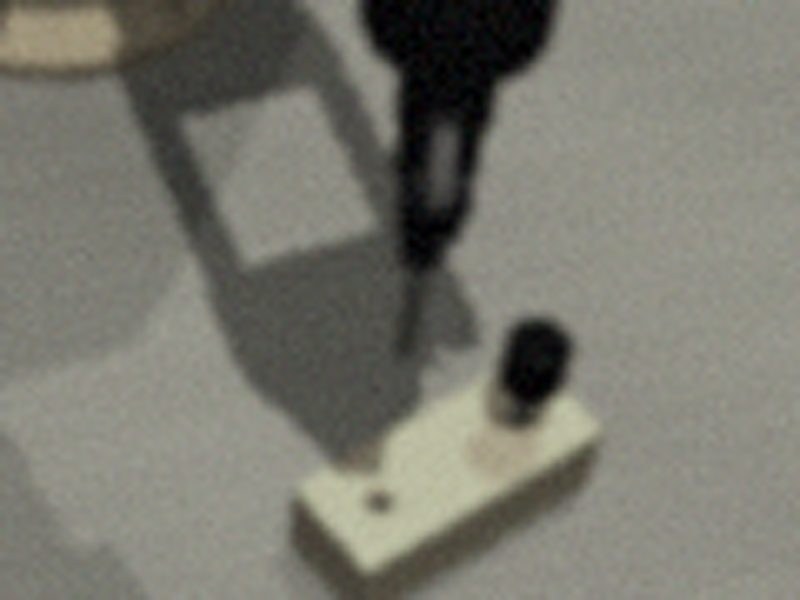

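The probe is held (shank at crop (405,310), hole empty at (378,500)), and the spare hasn't moved. Now to carry it over the stand.

Run:
```python
from h import *
rel([505.3,-230.4,247],1.27)
```

```text
shift cm [-27.92  12.24  -0.13] turn 0.0 at [471.1  72.5 245.7] [-3.14e+00  1.00e-03  1.27e+00] clock 6.15 F [ 0.2  0.  -1.3] T [-0.01  0.    0.01] open 0.226 q [ 0.15  0.11  1.92 -0.    1.12  0.45]
```

Call:
move_arm:
  targets: [-1,-2,0.9,0,0,-1,-6,2.6,0,0,-1,-10,4.4,0,0,-1,-14,6.1,0,0,-1,-18,7.9,0,0,-1,-22,9.6,0,0,-1,-25,11,0,0,-1,-27,11.9,0,0,-1,-27.9,12.25,0,0,-1,-27.9,12.25,0,0]

```text
clock: 7.15
eef_pos: [505.8, -230.5, 245.4]
tcp_rot: [-3.139, -0.0, 1.269]
contact_force: [-0.0, 0.2, -1.2]
opening: 0.22
```

Call:
move_arm:
  targets: [-1,0,0,0,0,-1,0,0,0,0,-1,0,0,0,0]

```text
clock: 7.45
eef_pos: [506.4, -229.0, 246.7]
tcp_rot: [-3.142, -0.0, 1.271]
contact_force: [-0.1, -0.8, -1.1]
opening: 0.221
```

Run:
```python
from h import *
from rig import r
rel([505.3,-230.4,247],1.27)
for n in("scene","top"):
    f=r.grab_frame(n);u=proj(f,[505,-230,150])[0].astype(int);cv2.imwrite(f"pics/a4{n}.png",cv2.resize(f["img"][max(0,u[1]-45):u[1]+45,u[0]-60:u[0]+60],(800,600),interpolation=2))
```

```text
shift cm [-0.17 -0.07 -0.03] turn 0.1 at [ 506.4 -229.   246.7] [-3.142 -0.     1.271] clock 7.45 F [-0.1 -0.8 -1.1] T [-0.01 -0.    0.01] open 0.221 q [-0.43  0.23  1.77  0.    1.14 -0.13]
```

View pics/a4scene.png

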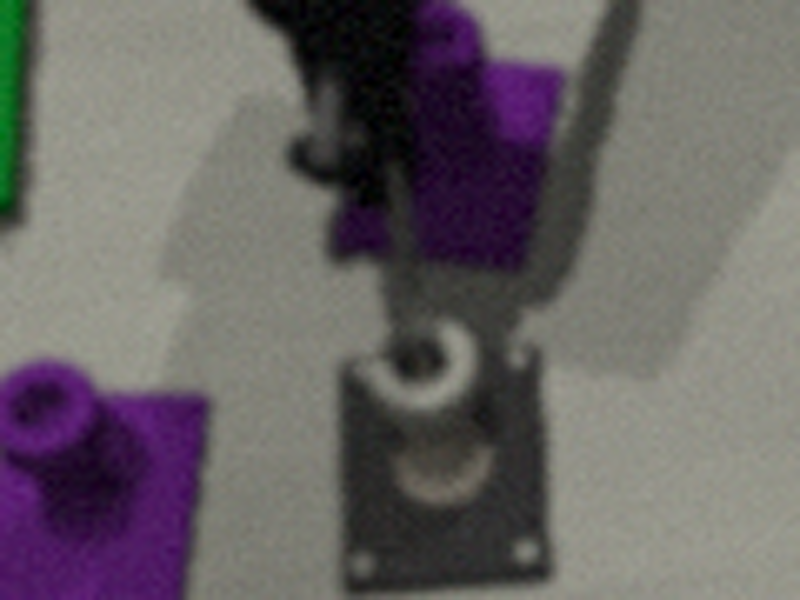

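View pics/a4top.png

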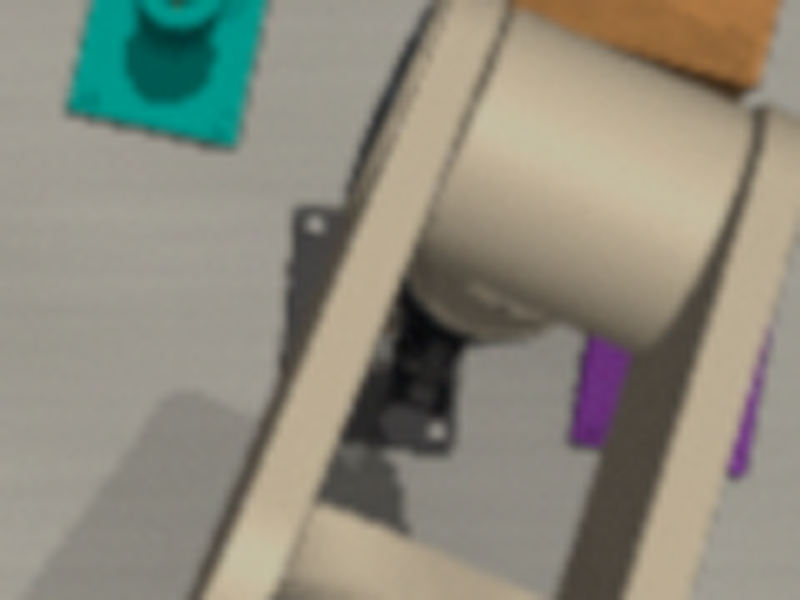

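Call:
move_arm:
  targets: [-1,-0.15,-0.07,1,0,-1,-0.15,-0.07,3,0,-1,-0.15,-0.07,4.5,0,-1,-0.15,-0.07,4.5,0,-1,-0.15,-0.07,4.5,0]

```text
clock: 8.05
eef_pos: [505.1, -231.2, 201.4]
tcp_rot: [-3.141, -0.0, 1.27]
contact_force: [0.0, -0.5, -0.1]
opening: 0.222
```

Run:
```python
from h import *
from rig import r
rel([505.3,-230.4,202],1.27)
s=r.sense()["eef_pos"];dz=s[2]-86.8+5
f=r.grab_frame("scene");u=proj(f,[505,-230,110])[0].astype(int);o=np.array([u[0]-40,u[1]-30])
im=cv2.resize(f["img"][o[1]:o[1]+60,o[0]:o[0]+80],(800,600),interpolation=2)
cv2.imwrite("pics/a5raw.png",im)
for P in([s[0],s[1],dz],[s[0],s[1],dz+40],[505.3,-230.4,106]):
    q=((proj(f,P)[0]-o+.5)*10).astype(int);cv2.circle(im,tuple(int(v) for v in q),4,(0,0,255),-1);print(q)
cv2.imwrite("pics/a5.png",im)
```

```text
shift cm [ 0.08 -0.   -0.06] turn 0.0 at [ 505.1 -231.2  201.4] [-3.141 -0.     1.27 ] clock 8.05 F [ 0.  -0.5 -0.1] T [-0.04  0.   -0.01] open 0.222 q [-0.43  0.28  1.81 -0.    1.05 -0.13]
[402 293]
[386 219]
[410 317]
```

View pics/a5.png

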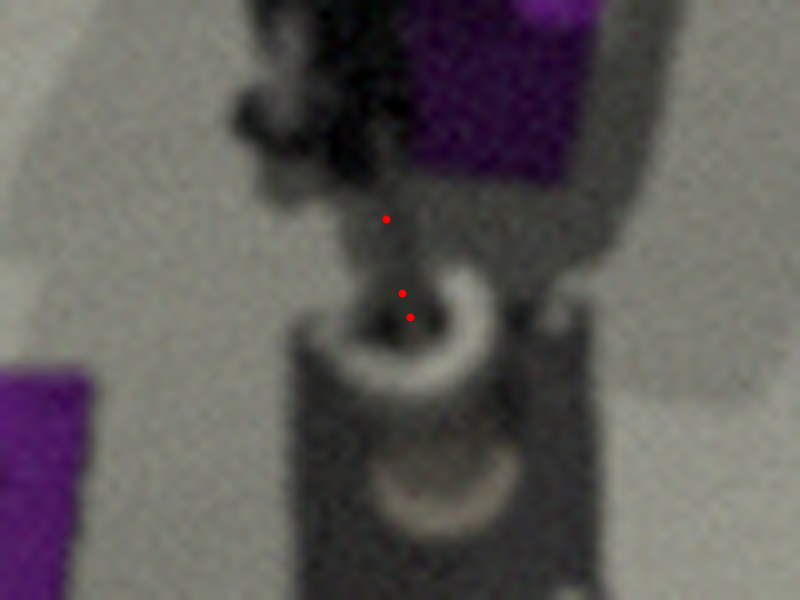

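The shank sits at crop (385,220), in line with its prediction, and the mouth at (405,317) is below it. I'm descending gently.

Call:
move_arm:
  targets: [-1,0.08,0,0.5,0,-1,0.08,0,1.0,0,-1,0.08,0,1.5,0,-1,0.08,0,2.0,0,-1,0.08,0,2.5,0,-1,0.08,0,3,0,-1,0.08,0,3,0]

```text
clock: 8.8
eef_pos: [505.1, -230.4, 170.8]
tcp_rot: [-3.14, -0.0, 1.27]
contact_force: [0.4, 0.1, -1.4]
opening: 0.229
```

Run:
```python
from h import *
rel([505.3,-230.4,202],1.27)
```

```text
shift cm [ 0.    0.02 -3.12] turn 0.0 at [ 505.1 -230.4  170.8] [-3.14 -0.    1.27] clock 8.8 F [ 0.4  0.1 -1.4] T [-0.04 -0.   -0.03] open 0.229 q [-0.43  0.31  1.84 -0.    0.99 -0.13]
```

Tip at ≈89 mm, no side load. Next, through the bore's taper.

Call:
move_arm:
  targets: [-1,0,0,0.5,0,-1,0,0,1.0,0,-1,0,0,1.5,0,-1,0,0,2.0,0,-1,0,0,2.5,0,-1,0,0,3,0,-1,0,0,3,0]

```text
clock: 9.5
eef_pos: [505.4, -230.9, 141.0]
tcp_rot: [-3.141, 0.001, 1.27]
contact_force: [-0.1, -3.4, -3.6]
opening: 0.223
```

Run:
```python
from h import *
rel([505.3,-230.4,112],1.27)
```

```text
shift cm [ 0.05 -0.02  2.9 ] turn 0.0 at [ 505.4 -230.9  141. ] [-3.141e+00  1.000e-03  1.270e+00] clock 9.5 F [-0.1 -3.4 -3.6] T [-0.86  0.01 -0.  ] open 0.223 q [-0.43  0.35  1.86 -0.    0.93 -0.13]
```

Call:
move_arm:
  targets: [-1,-0.07,0,0.3,0,-1,-0.07,0,0.6,0,-1,-0.07,0,0.9,0,-1,-0.07,0,1.2,0,-1,-0.07,0,1.5,0,-1,-0.07,0,1.8,0,-1,-0.07,0,2.0,0]

```text
clock: 10.2
eef_pos: [505.6, -231.5, 122.0]
tcp_rot: [3.141, 0.0, 1.27]
contact_force: [-1.7, -2.7, 5.8]
opening: 0.223
```

Run:
```python
from h import *
rel([505.3,-230.4,112],1.27)
```

```text
shift cm [ 0.09 -0.06  1.  ] turn 0.0 at [ 505.6 -231.5  122. ] [3.141 0.    1.27 ] clock 10.2 F [-1.7 -2.7  5.8] T [-0.58  0.48 -0.01] open 0.223 q [-0.43  0.38  1.88 -0.    0.89 -0.13]
```

Call:
move_arm:
  targets: [-1,0,0,0.2,0,-1,0,0,0.4,0,-1,0,0,0.6,0,-1,0,0,0.75,0,-1,0,0,0.8,0]

```text
clock: 10.7
eef_pos: [505.5, -231.6, 113.9]
tcp_rot: [3.141, 0.001, 1.27]
contact_force: [-2.6, -3.6, 6.8]
opening: 0.22
```

Call:
move_arm:
  targets: [-1,0,0,0.05,0,-1,0,0,0.1,0]

```text
clock: 10.9
eef_pos: [505.5, -231.6, 113.1]
tcp_rot: [3.141, 0.001, 1.27]
contact_force: [-1.4, -2.9, 7.2]
opening: 0.222
```

Call:
move_arm:
  targets: [-1,0,0,0.05,0,-1,0,0,0.1,0,-1,0,0,0.1,0]

```text
clock: 11.2
eef_pos: [505.5, -231.6, 111.9]
tcp_rot: [3.141, 0.001, 1.27]
contact_force: [-1.5, -3.7, 4.2]
opening: 0.221
```

Call:
move_arm:
  targets: [-1,0,0,0.05,0,-1,0,0,0.05,0]

```text
clock: 11.4
eef_pos: [505.6, -231.6, 111.8]
tcp_rot: [3.141, 0.001, 1.27]
contact_force: [-1.4, -3.7, 9.1]
opening: 0.223
```

Call:
move_arm:
  targets: [-1,0,0,0.05,0,-1,0,0,0.05,0]

```text
clock: 11.6
eef_pos: [505.7, -231.7, 111.6]
tcp_rot: [3.141, 0.001, 1.27]
contact_force: [-3.1, -3.1, 11.5]
opening: 0.225
```

Call:
move_arm:
  targets: [-1,0,0,0.05,0,-1,0,0,0.05,0]

```text
clock: 11.8
eef_pos: [505.7, -231.7, 111.4]
tcp_rot: [3.14, 0.001, 1.27]
contact_force: [-4.0, -3.3, 16.7]
opening: 0.225
```

Call:
move_arm:
  targets: [-1,0,0,0.05,0,-1,0,0,0.05,0]

```text
clock: 12.0
eef_pos: [505.8, -231.7, 111.4]
tcp_rot: [3.14, 0.001, 1.27]
contact_force: [-5.4, -2.7, 20.8]
opening: 0.227
```

Call:
move_arm:
  targets: [-1,0,0,0.05,0,-1,0,0,0.05,0]

```text
clock: 12.2
eef_pos: [505.9, -231.7, 111.2]
tcp_rot: [3.14, 0.001, 1.27]
contact_force: [-6.7, -0.8, 25.2]
opening: 0.227
```

Tip has arrived: force climbed to 25 N and z stalled at the expected 111–112. I'll relieve the force and release.

Call:
move_arm:
  targets: [-1,0,0,-0.1,0,-1,0,0,-0.15,0,1,0,0,-0.15,0,1,0,0,-0.15,0,1,0,0,-0.15,0,1,0,0,-0.15,0,1,0,0,-0.15,0,1,0,0,-0.15,0]

```text
clock: 13.0
eef_pos: [505.3, -231.1, 110.5]
tcp_rot: [-3.141, -0.0, 1.27]
contact_force: [-0.6, 0.3, -0.2]
opening: 1.005
```

Run:
```python
from h import *
from rig import r
rel([505.3,-231.3,74],1.27)
f=r.grab_frame("scene");u=proj(f,[505,-230,110])[0].astype(int);o=np.array([u[0]-40,u[1]-30])
im=cv2.resize(f["img"][o[1]:o[1]+60,o[0]:o[0]+80],(800,600),interpolation=2)
for P in([505.3,-231,140],[505.3,-231,110],[505.3,-231,106]):
    q=((proj(f,P)[0]-o+.5)*10).astype(int);cv2.circle(im,tuple(int(v) for v in q),4,(0,0,255),-1);print(q)
cv2.imwrite("pics/a6.png",im)
```

```text
shift cm [-0.02  0.01  3.65] turn 0.0 at [ 505.3 -231.1  110.5] [-3.141 -0.     1.27 ] clock 13.0 F [-0.6  0.3 -0.2] T [-0.01  0.01  0.01] open 1.005 q [-0.43  0.39  1.88  0.    0.86 -0.13]
[395 256]
[407 310]
[408 317]
```

View pics/a6.png

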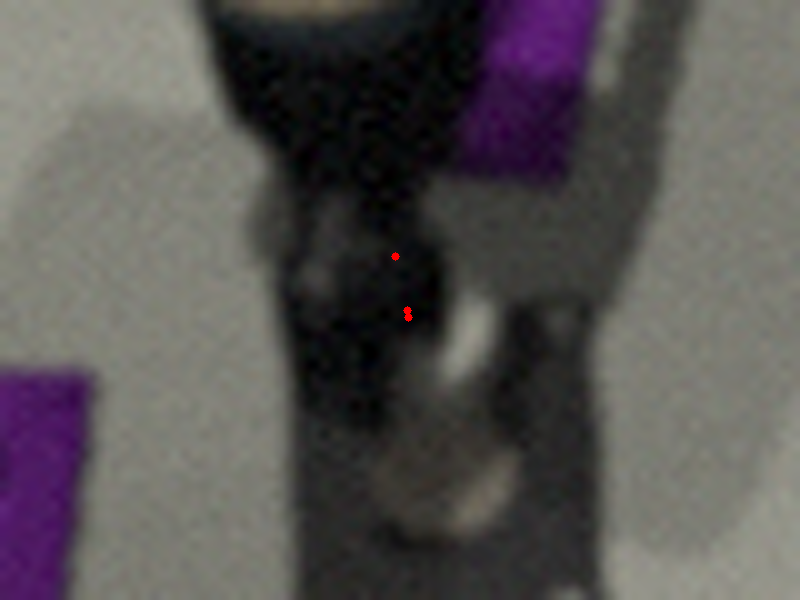

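The finger hides the probe here. I'll lift, look, then confirm with a gentle press on the grip's top with shut fingers.

Call:
move_arm:
  targets: [1,0,0,-2,0,1,0,0,-4,0,1,0,0,-6,0,-1,0,0,-6,0,-1,0,0,-6,0,-1,0,0,-6,0,-1,0,0,-6,0,-1,0,0,-6,0,-1,0,0,-6,0,-1,0,0,-6,0]

```text
clock: 14.05
eef_pos: [505.2, -231.2, 170.4]
tcp_rot: [-3.141, -0.0, 1.27]
contact_force: [-0.1, -0.6, -0.4]
opening: -0.002
```

Run:
```python
from h import *
from rig import r
rel([505.3,-231.3,142],1.27)
f=r.grab_frame("scene");u=proj(f,[505,-230,110])[0].astype(int);o=np.array([u[0]-40,u[1]-30])
im=cv2.resize(f["img"][o[1]:o[1]+60,o[0]:o[0]+80],(800,600),interpolation=2)
for P in(box(505.3,-231,-.3,20,20,110,140)):
    q=((proj(f,P)[0]-o+.5)*10).astype(int);cv2.circle(im,tuple(int(v) for v in q),3,(0,0,255),-1)
cv2.imwrite("pics/a7.png",im)
```

```text
shift cm [-0.01  0.01  2.84] turn 0.0 at [ 505.2 -231.2  170.4] [-3.141 -0.     1.27 ] clock 14.05 F [-0.1 -0.6 -0.4] T [0.01 0.   0.  ] open -0.002 q [-0.43  0.31  1.84  0.    0.99 -0.13]
```

View pics/a7.png

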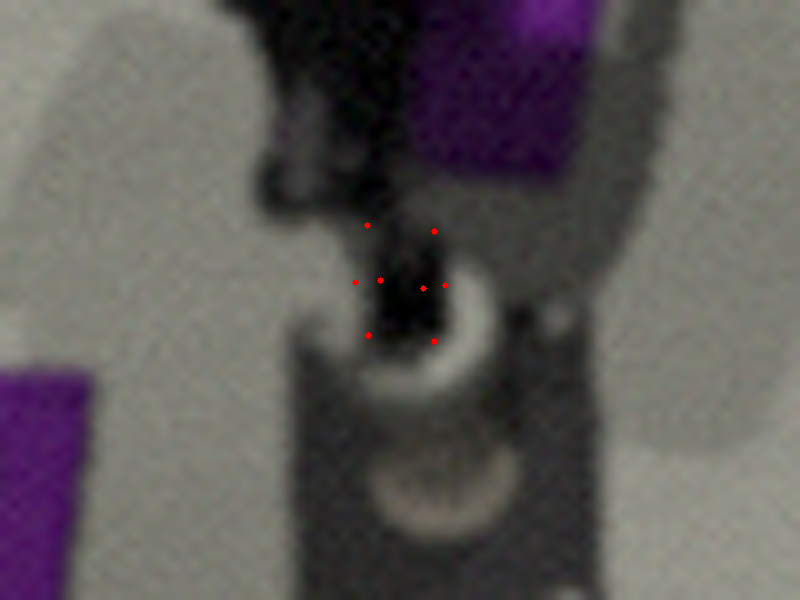

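The grip sits at (405,290), matching the home prediction to ~1 px. Pressing to confirm.

Call:
move_arm:
  targets: [-1,0,0,1,0,-1,0,0,2,0,-1,0,0,2.4,0,-1,0,0,2.6,0,-1,0,0,2.7,0,-1,0,0,2.8,0]

```text
clock: 14.7
eef_pos: [505.5, -231.3, 142.7]
tcp_rot: [3.141, 0.0, 1.27]
contact_force: [0.6, -0.4, 0.7]
opening: 0.0
```

Call:
move_arm:
  targets: [-1,0,0,0.1,0,-1,0,0,0.2,0]

```text
clock: 14.9
eef_pos: [505.5, -231.3, 140.8]
tcp_rot: [3.141, 0.0, 1.27]
contact_force: [0.1, 0.4, -0.2]
opening: 0.001
```

Call:
move_arm:
  targets: [-1,0,0,0.05,0,-1,0,0,0.1,0]

```text
clock: 15.1
eef_pos: [505.7, -231.4, 140.0]
tcp_rot: [3.141, 0.0, 1.27]
contact_force: [0.7, -0.2, 4.7]
opening: -0.001
```

Call:
move_arm:
  targets: [-1,0,0,0.05,0,-1,0,0,0.1,0]

```text
clock: 15.3
eef_pos: [506.4, -231.7, 139.8]
tcp_rot: [3.139, 0.0, 1.27]
contact_force: [-0.5, 0.1, 11.1]
opening: -0.001
```

Call:
move_arm:
  targets: [-1,0,0,0.05,0,-1,0,0,0.1,0]

```text
clock: 15.5
eef_pos: [507.1, -232.1, 139.6]
tcp_rot: [3.137, 0.001, 1.27]
contact_force: [-1.5, -0.1, 17.9]
opening: 0.003
```

Home confirmed: a firm stop at z ≈ 139.7 with 18 N. Next I lift and open for the nut.

Call:
move_arm:
  targets: [-1,0,0,-1,0,-1,0,0,-2.5,0,1,0,0,-2.5,0,1,0,0,-2.5,0,1,0,0,-2.5,0,1,0,0,-2.5,0,1,0,0,-2.5,0,1,0,0,-2.5,0]

```text
clock: 16.3
eef_pos: [505.2, -231.1, 162.3]
tcp_rot: [-3.141, -0.0, 1.27]
contact_force: [-0.5, -0.1, -0.2]
opening: 0.988
```

Run:
```python
from h import *
rel([505.3,-231.0,74],1.27)
```

```text
shift cm [0.01 0.01 8.83] turn 0.0 at [ 505.2 -231.1  162.3] [-3.141 -0.     1.27 ] clock 16.3 F [-0.5 -0.1 -0.2] T [0.01 0.02 0.02] open 0.988 q [-0.43  0.32  1.85  0.    0.97 -0.13]
```

Call:
move_arm:
  targets: [1,0,0,1,0,1,0,0,3,0,1,0,0,5,0,1,0,0,7,0,1,0,0,8,0,1,0,0,8.5,0,1,0,0,8.8,0,1,0,0,8.8,0,1,0,0,8.8,0]

```text
clock: 17.2
eef_pos: [505.8, -231.4, 75.3]
tcp_rot: [3.14, 0.0, 1.27]
contact_force: [-0.0, 0.0, 0.1]
opening: 1.0
```

Call:
move_arm:
  targets: [-1,0,0,0,0,-1,0,0,0,0,-1,0,0,0,0,-1,0,0,0,0,-1,0,0,0,0,-1,0,0,0,0]
  squeeze: 70

```text
clock: 17.8
eef_pos: [506.2, -231.5, 75.5]
tcp_rot: [3.14, 0.0, 1.27]
contact_force: [1.1, 0.2, 5.1]
opening: 0.557
```

Run:
```python
from h import *
from rig import r
rel([505.3,-231.0,74],1.27)
f=r.grab_frame("scene");u=proj(f,[505,-230,110])[0].astype(int);o=np.array([u[0]-40,u[1]-30])
cv2.imwrite("pics/a8.png",cv2.resize(f["img"][o[1]:o[1]+60,o[0]:o[0]+80],(800,600),interpolation=2))
```

```text
shift cm [ 0.02 -0.1   0.15] turn 0.0 at [ 506.2 -231.5   75.5] [3.14 0.   1.27] clock 17.8 F [1.1 0.2 5.1] T [ 0.02 -0.1   0.03] open 0.557 q [-0.43  0.45  1.9   0.    0.79 -0.13]
```

View pics/a8.png

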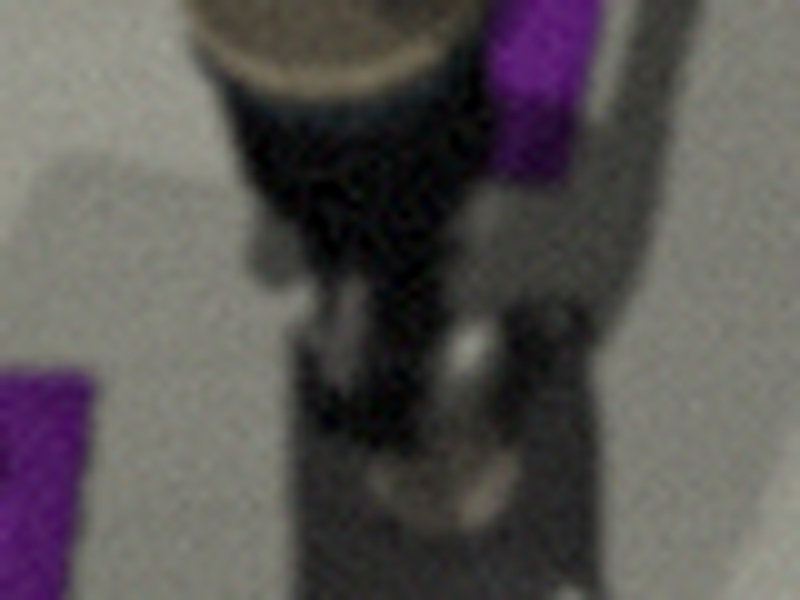

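The fingers hold the nut (opening 0.557 ≈ 48 mm). Turning clockwise now, watching torque.

Call:
move_arm:
  targets: [-1,0,0,0,3,-1,0,0,0,6,-1,0,0,0,9]

```text
clock: 18.15
eef_pos: [506.1, -231.5, 75.5]
tcp_rot: [3.14, 0.0, 1.112]
contact_force: [-1.4, 0.7, 6.2]
opening: 0.563
```

```bash
cat > t.py <<'E'
from rig import r
s=r.sense();print("yaw",round(s["tcp_rot"][2],3),"T",s["wrist_torque"].round(3),"F",s["contact_force"].round(1),"j6",round(s["joint_efforts"][5],3),"op",round(s["opening"],3),"t",round(s["clock"],2))
E
python3 t.py
```

```text
yaw 1.112 T [ 0.069 -0.069  0.417] F [-1.4  0.7  6.2] j6 -0.457 op 0.563 t 18.15
```

Call:
move_arm:
  targets: [-1,0,0,0,3,-1,0,0,0,6]

```text
clock: 18.35
eef_pos: [506.1, -231.5, 75.5]
tcp_rot: [3.14, -0.0, 1.007]
contact_force: [-0.5, 0.8, 6.5]
opening: 0.562
```

```bash
python3 t.py
```

```text
yaw 1.007 T [ 0.093 -0.086  0.379] F [-0.5  0.8  6.5] j6 -0.453 op 0.562 t 18.35
```

Call:
move_arm:
  targets: [-1,0,0,0,3,-1,0,0,0,6]

```text
clock: 18.55
eef_pos: [506.0, -231.5, 75.5]
tcp_rot: [3.14, -0.0, 0.902]
contact_force: [-0.4, 2.5, 5.9]
opening: 0.558
```

```bash
python3 t.py
```

```text
yaw 0.902 T [0.071 0.001 0.423] F [-0.4  2.5  5.9] j6 -0.45 op 0.558 t 18.55
```

Call:
move_arm:
  targets: [-1,0,0,0,3,-1,0,0,0,6]

```text
clock: 18.75
eef_pos: [506.0, -231.4, 75.5]
tcp_rot: [3.14, -0.0, 0.798]
contact_force: [0.3, 1.4, 6.7]
opening: 0.559
```

```bash
python3 t.py
```

```text
yaw 0.798 T [0.038 0.007 0.473] F [0.3 1.4 6.7] j6 -0.447 op 0.559 t 18.75
```

Call:
move_arm:
  targets: [-1,0,0,0,3,-1,0,0,0,6]

```text
clock: 18.95
eef_pos: [506.0, -231.4, 75.5]
tcp_rot: [3.14, -0.001, 0.693]
contact_force: [-0.9, 1.9, 6.7]
opening: 0.557
```

```bash
python3 t.py
```

```text
yaw 0.693 T [0.07  0.039 0.404] F [-0.9  1.9  6.7] j6 -0.434 op 0.557 t 18.95
```

Call:
move_arm:
  targets: [-1,0,0,0,3,-1,0,0,0,6]

```text
clock: 19.15
eef_pos: [505.9, -231.4, 75.5]
tcp_rot: [3.14, -0.001, 0.588]
contact_force: [-0.9, 2.4, 6.6]
opening: 0.56
```

```bash
python3 t.py
```

```text
yaw 0.588 T [0.109 0.039 0.485] F [-0.9  2.4  6.6] j6 -0.402 op 0.56 t 19.15
```

Call:
move_arm:
  targets: [-1,0,0,0,3,-1,0,0,0,6]

```text
clock: 19.35
eef_pos: [505.9, -231.3, 75.5]
tcp_rot: [3.141, -0.001, 0.484]
contact_force: [0.0, 2.2, 7.2]
opening: 0.556
```

```bash
python3 t.py
```

```text
yaw 0.484 T [0.149 0.068 0.537] F [0.  2.2 7.2] j6 -0.367 op 0.556 t 19.35
```

Call:
move_arm:
  targets: [-1,0,0,0,3,-1,0,0,0,6]

```text
clock: 19.55
eef_pos: [505.8, -231.3, 75.5]
tcp_rot: [3.141, -0.001, 0.379]
contact_force: [-1.0, 2.0, 7.5]
opening: 0.562
```

```bash
python3 t.py
```

```text
yaw 0.379 T [0.087 0.067 0.563] F [-1.   2.   7.5] j6 -0.332 op 0.562 t 19.55
```

Touch knee at yaw ≈0.715. Both angle (0.336 rad past touch → 0.161 N·m) and torque (+0.16) agree, so about 4.6° more reaches a 0.2 N·m climb.

Call:
move_arm:
  targets: [-1,0,0,0,2.5,-1,0,0,0,4.6]

```text
clock: 19.75
eef_pos: [505.9, -231.2, 75.5]
tcp_rot: [3.141, -0.001, 0.299]
contact_force: [0.3, 2.6, 6.6]
opening: 0.559
```

```bash
python3 t.py
```

```text
yaw 0.299 T [0.177 0.062 0.565] F [0.3 2.6 6.6] j6 0.056 op 0.559 t 19.75
```

Call:
move_arm:
  targets: [-1,0,0,0,0]

```text
clock: 19.85
eef_pos: [505.9, -231.2, 75.5]
tcp_rot: [3.141, -0.001, 0.299]
contact_force: [-1.4, 1.9, 7.9]
opening: 0.564
```

```bash
python3 t.py
```

```text
yaw 0.299 T [ 0.057  0.149 -0.191] F [-1.4  1.9  7.9] j6 0.15 op 0.564 t 19.85
```

Call:
move_arm:
  targets: [1,0,0,0,0,1,0,0,0,0,1,0,0,0,0,1,0,0,0,0,1,0,0,0,0,1,0,0,0,0]

```text
clock: 20.45
eef_pos: [505.3, -231.2, 74.6]
tcp_rot: [-3.142, 0.0, 0.3]
contact_force: [0.6, -0.3, -0.0]
opening: 0.995
```

Call:
move_arm:
  targets: [1,0,0,-2,0,1,0,0,-5,0,1,0,0,-8,0,1,0,0,-12,0,1,0,0,-16,0,1,0,0,-20,0,1,0,0,-20,0,1,0,0,-20,0]

```text
clock: 21.25
eef_pos: [505.7, -231.4, 275.5]
tcp_rot: [3.14, -0.002, 0.3]
contact_force: [0.6, 0.0, 0.5]
opening: 1.0
```

Run:
```python
from h import *
from rig import r
rel([505.3,-231.0,74],1.27)
f=r.grab_frame("scene");u=proj(f,[505,-230,110])[0].astype(int);o=np.array([u[0]-40,u[1]-30])
im=cv2.resize(f["img"][o[1]:o[1]+60,o[0]:o[0]+80],(800,600),interpolation=2)
for P in(box(505.3,-231,-.3,20,20,110,140)):
    q=((proj(f,P)[0]-o+.5)*10).astype(int);cv2.circle(im,tuple(int(v) for v in q),3,(0,0,255),-1)
cv2.imwrite("pics/a9.png",im);cv2.imwrite("pics/a9full.png",f["img"])
```

```text
shift cm [-0.06 -0.07 20.15] turn -55.6 at [ 505.7 -231.4  275.5] [ 3.14e+00 -2.00e-03  3.00e-01] clock 21.25 F [0.6 0.  0.5] T [ 0.06  0.06 -0.04] open 1.0 q [-0.43  0.2   1.73  0.    1.2   0.84]
```

View pics/a9.png

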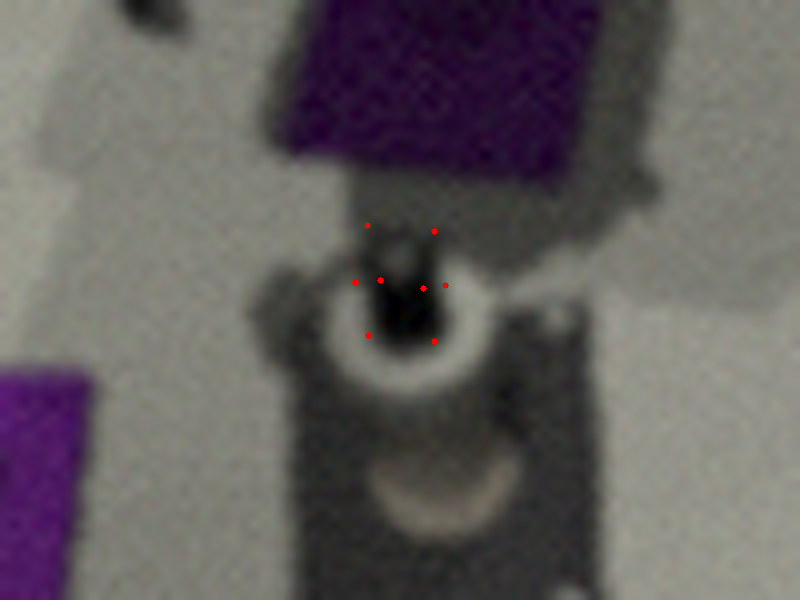

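View pics/a9full.png

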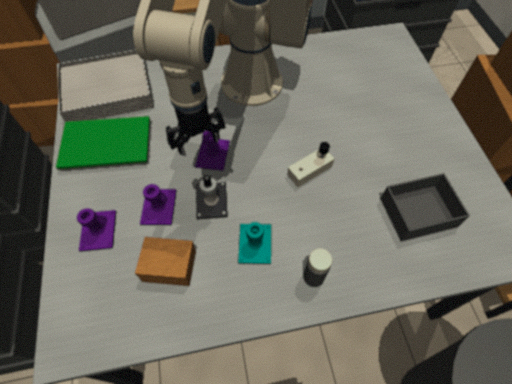

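The grip stands in the nut's mouth, upright at crop (405,295), as predicted for home. The spare (323,148), carton (167,260) and jar (318,265) haven't moved, and the gripper is clear. I'm handing in the job.

```bash
python3 -c "
from rig import r
print(r.sign_off())"
```

```text
the job is handed in; nothing more can be done
None
```

I took the square-grip probe out of the rack, pushed it home in the dark-steel and aluminium stand, tightened the collet nut clockwise, let go and lifted clear. I handed the job in at about 21 s of the 72 s limit; no verdict is reported.

- **Tip home:** a separate press on the grip's top stopped firmly at 139.7 mm (140 expected), with 18 N. The highest push, during insertion, was 25 N at the wrist.
- **Nut:** torque began to climb at a yaw of about 0.715 rad, and I turned 0.416 rad past that, which should give a climb of about 0.20 N·m (about 17 N a jaw). Wrist torque rose from about 0.41 to 0.565 N·m. That last reading gives only about 0.16 N·m and is noisy to about ±0.04, but either figure is well inside the limits.
- **Joint 6 effort:** it moved opposite to the wrist torque, so I used it only to find the touch point.
- **Final picture:** the probe stands upright in the collet, within about 1 px of where it should be. The spare, carton and jar look unmoved, and the gripper is clear.
- **Not checked:** I did not press on the probe again after clamping, and the grip of each jaw cannot be measured directly.

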